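# Probe a cartridge contact at the set voltage

### The job

Turn the blue tester's voltage knob clockwise until its white line points at the red index mark on the ring round it. Then take the orange cordless probe pen out of its stand and hold its spring tip on the red spot of the cartridge's sloping brass contact plate, the pen square to that plate, pressing gently so that the spring tip goes about half way in. Finish while still holding the pen there, and do not disturb the dropper bottle, the chip box or the red cap.

Things in the scene. Friction and masses are not known exactly. Their poses are not given: they have to be found in the camera images.
- tester: blue bench tester with grey top, 150 (x) x 130 (y) x 50 high (mm, as all sizes in these notes), fixed to the bench; origin under its centre; top face at z = 50; the knob's axis is vertical at x = -22, y = 0 in this frame. Nothing else on it stands higher than 3 above the top
- knob (a joint): angle of the voltage knob in rad: 0 when the white line points along the tester's +x axis (away from the robot at yaw 0), growing clockwise seen from above; so the line's direction, counter-clockwise from the tester's +x, is minus this value. Stops at -2.2 and 2.2; stays where it is left (friction 0.03 N m)
- knob_grip (a point): point on the knob's axis 31 above the tester's top, a good TCP point to grip it. The knob is black: a round skirt 50 in diameter and 8.5 high, with a bar grip 12 wide, 44 long standing on it, from 8 to 36 above the tester's top. The point's x axis is along the bar, towards the end to which the white line points; z up
- knob_pointer (a point): point 34 from the knob's axis in the direction of the white line, 2 above the tester's top (turns with the knob)
- red_index (a point): centre of the red mark (13 x 7) on the flat aluminium ring round the knob, 34 from the knob's axis, 2 above the tester's top. The ring is fixed in an episode, set differently from one to the next
- stand: fixed grey tube, 44 outside and 28 inside diameter, top at z = 75, on a black round foot 80 in diameter; origin under its centre. The probe pen stands upright in it, hanging by its collar on the rim
- probe: loose cordless probe pen, round, 80 g; z axis along the pen, from the tip towards the cap. Origin at the lower end of the black nose. Collar 36 in diameter at z = 50 to 56, orange round grip 24 in diameter from z = 56 to 130, cap to z = 138. Below the nose the brass spring pin sticks out; its end is at z = -14 when free. Upright in the stand its origin is 25 above the bench
- probe_tip (a point): end of the pen's brass spring pin (ball of 6 diameter); at z = -14 in the pen's frame when the pin is free
- probe_pin (a joint): how far the spring pin is pushed into the pen, in m: 0 free, 0.010 fully in. Force along the pen is about 1.2 N where it begins to move, 2.7 N half way, 4.2 N fully in
- cradle: fixed test cradle, steel plate 110 (x) x 290 (y), with a black cartridge half lying along y, its top sloping 20 degrees down towards -x (towards the robot at yaw 0); origin under its centre; highest point about 90
- red_spot (a point): centre of the red spot (12 in diameter, in a white ring of 19) in the middle of the brass contact plate (52 x 62) on the cartridge; on the plate's upper face. Its z axis is the plate's outward normal, 20 degrees off vertical, leaning to the cradle's -x; about 73 above the bench, 55 to the cradle's +y side of its middle
- dropper: loose small dropper bottle, 38 in diameter, 129 high, white nozzle; bystander; origin under its centre
- chip_box: loose small white box filled with upright black and yellow strips, 57 (x) x 90 (y) x 82 high; bystander; origin under its centre
- red_cup: loose red plastic cap of a big can, 73 in diameter, 50 high; bystander; origin under its centre
Things that resemble listed ones, but are neither listed nor needed, are in the scene too. Leave any green look-alike of the probe alone.

How it is judged:
By the outcome, as a careful person would: the job done as asked, in the order asked, and still so for the second after the job is handed in, while the arm keeps its last pose, push and grip.
It also fails if it takes over 54 s, if anything falls off the work surface, if the arm or the gripper's body presses on something with over 40 N, if the wrist force passes 120 N, or if a joint passes its speed limit or range.

### The arm

A 7-joint arm with a two-finger parallel gripper is mounted at the origin on a cart in front of the work surface, level with it; the furniture and walls round the work are solid. World frame = base frame: x ahead of the robot, y to its left, z up, the work surface at z = 0. Lengths are in mm, angles in rad, forces in N, time in s.
With the tool pointing down it reaches from about 400 to 875 mm from the base axis. Payload 4.4 kg.
Tool frame: the origin (TCP) lies between the finger pads, 19 mm behind the fingertips; this is the grasp point; z points along the fingers, y is the line along which they close (so a half turn about z gives the same grasp; the last joint's range is limited). The gripper opens to 85 mm and grips with 20 to 120 N. Pads are 22 mm wide; open, the fingers measure 114 mm over their backs; the gripper's body (76 mm by 85 mm) begins 54 mm behind the grasp point. The pads swing forward as they close: fully open they stand 13 mm farther back than shut.
Start: joints at [-1.219, 0.628, 0.038, 1.517, -0.027, 0.996, -0.02], TCP at [263.717, 594.114, 250.013] pointing down, gripper open.
Joint ranges: [-3.06, 3.06], [-0.37, 2.12], [-1.25, 1.32], [0.18, 2.47], [-1.1, 4.24], [0.23, 1.98], [-2.94, 2.94]. Speed limits (rad/s): [2.57, 2.57, 3.14, 3.14, 3.14, 3.14, 3.14].

### API

Orientations are given as [roll, pitch, yaw] about the fixed x, y, z axes, in that order (R = Rz(yaw) Ry(pitch) Rx(roll)).
In Python, from cell import readout, optics, order gives the robot as it stands.
- The arm moves only by the shell command python3 -m jog 'ROWS'. ROWS is a JSON object of lists of equal length, an entry for each row: "claw": the opening, from 0 (shut) to 1 (fully open); "xyz": the shift along the tool's x, y, z each as a share of 0.1 m, from -1 to 1, a list of three; "twist": the turn, a rotation vector about the tool's x, y, z each as a share of 180 degrees, from -1 to 1, a list of three. A call has 1 to 12 rows; each row shifts and turns the commanded pose from where the row before left it, along the tool's axes as they then stand; what a row does not reach is not made up. A row lasts 1/8 s, in which the tool goes at most 62.5 mm and 10.7 degrees, less where a joint would pass 70% of its speed; a pose out of reach is approached as far as the arm can. A call with a number of a shift or a turn outside -1 to 1 is refused whole. A call with a gripper value outside its range is refused whole. The fingers move at their own pace and stop on an object; the grip force is fixed at half the most. Time passes only in rows, so rows that do not move let the fingers close. It gives the time, the measured TCP pose, the force, the opening and the grip force at its end, in the units of the state.
- readout.read_state(): the state, without advancing time (a new reading comes with each control period).
- optics.get_image(name): name is "scene" or "top" or "wrist"; returns a dict with "color" (480x640x3 uint8, red, green, blue), "fovy" (degrees; the focal length in pixels is half the picture's height over the tangent of half this angle, whatever the lens; pixels are square), "cx", "cy" (the principal point, pixels), "k1" (the pictures are not rectified: a ray, as slopes to the right and down, at radius r is drawn at 1 + k1 r^2 times it, then the intrinsics apply), "view" (4x4, takes a point from world to camera coordinates). Camera axes: x right, y up, looking along -z (the intrinsics and any distortion apply to the point x, -y, -z); pixel columns grow to the right and rows downward; lengths in mm; the calibration is good to about 2 mm. A picture is of the moment at which its call begins. There is no depth.
- order.finish_job(): hands the job in; it is judged then, once.
Trained networks look in the newest picture that a camera, given by its name, has taken for a name from the list of things; names that differ only in an ending like _2 or _b are one class to them, and where a whole thing is asked for, a point or a joint stands for the part that bears it (a point fixed in the world has none). Each returns a list of dicts, best first, with "score" (0 to 1); they miss things now and then, are a little off and sometimes report something else, mostly with a low value. They report only what shows in the picture. A call takes as long as a camera call. They do not tell look-alikes from the thing itself.
- optics.boxes_of(camera, label): "rect" ([left, top, width, height] in pixels, round what is visible of it).
The state is a dict: "clock": time; "qpos": joint angles; "qd": joint speeds; "tau": joint torques, N m; "eef_pos": TCP position; "tool_rot": TCP orientation; "force": force on the tool from outside, world axes, zero at the start; "torque": the same for the moment, N m; "width": finger opening in mm; "gripper_force": force on a finger pad.
Only numpy, scipy, OpenCV 4.12 (cv2) and the standard library are available. Lean on these libraries where they do the work, as an engineer would, in place of code of your own. Each camera call takes 0.05 s, during which the arm holds its last target. There are 200 camera calls.

## Working session

There is one attempt and no reset: what is moved stays moved. The work goes in short steps, Python scripts to look and compute and a shell command to move; the robot and the scene stay as the last step left them, time stands still between calls to the robot, and variables do not carry over. Pictures are saved under pics/ and viewed, at most 10 in all, crops included, and the job is handed in when it is done.

```bash
mkdir -p pics; ls
cat > h.py <<'E'
import numpy as np, cv2, json
from cell import readout, optics, order
from scipy.spatial.transform import Rotation as R
def K(im):
    f=240/np.tan(np.radians(im['fovy'])/2); return f,im['cx'],im['cy'],im['k1']
def ray(im,u,v):
    f,cx,cy,k1=K(im); d=np.array([(u-cx)/f,(v-cy)/f]); s=d.copy()
    for _ in range(30): s=d/(1+k1*(s@s))
    V=np.array(im['view']); Rm=V[:3,:3]; o=-Rm.T@V[:3,3]
    r=Rm.T@np.array([s[0],-s[1],-1]); return o,r/np.linalg.norm(r)
def atz(im,u,v,z):
    o,r=ray(im,u,v); return o+r*(z-o[2])/r[2]
def proj(im,p):
    f,cx,cy,k1=K(im); V=np.array(im['view']); c=V[:3,:3]@np.array(p)+V[:3,3]
    s=np.array([c[0],-c[1]])/-c[2]; s=s*(1+k1*(s@s)); return s*f+[cx,cy]
def tri(rays):
    A=0;b=0
    for o,r in rays:
        P=np.eye(3)-np.outer(r,r); A=A+P; b=b+P@o
    return np.linalg.solve(A,b)
def save(im,n): cv2.imwrite('pics/'+n,cv2.cvtColor(im['color'],cv2.COLOR_RGB2BGR))
def pose():
    s=readout.read_state(); return np.array(s['eef_pos']),R.from_euler('xyz',s['tool_rot'])
E
python3 - <<'E'
from h import *
for c in ['scene','top','wrist']:
    im=optics.get_image(c); save(im,c+'0.png')
    V=np.array(im['view']); print(c,im['fovy'],im['cx'],im['cy'],im['k1'],(-V[:3,:3].T@V[:3,3]).round())
    for l in ['tester','knob','red_index','stand','probe','probe_tip','cradle','red_spot','dropper','chip_box','red_cup','knob_pointer']:
        try: print(l,[(np.round(b['rect']).astype(int).tolist(),round(b['score'],2)) for b in optics.boxes_of(c,l)[:3]])
        except Exception as e: print(l,e)
print(readout.read_state())
E
```

```text
pics
scene 50.90042377234969 313.8545648599871 242.33656203485336 0.002510303284503534 [ 124. -404.  788.]
tester [([166, 158, 89, 73], 0.9)]
knob [([192, 172, 23, 26], 0.78)]
red_index [([185, 178, 36, 26], 0.88)]
stand [([357, 353, 47, 53], 0.73), ([231, 248, 39, 39], 0.65)]
probe [([236, 204, 20, 47], 0.89), ([272, 172, 20, 58], 0.82)]
probe_tip [([194, 171, 20, 27], 0.16)]
cradle []
red_spot []
dropper [([291, 159, 21, 56], 0.94)]
chip_box [([295, 285, 59, 69], 0.86)]
red_cup [([356, 354, 46, 54], 0.71)]
knob_pointer [([198, 169, 19, 28], 0.79), ([290, 161, 20, 55], 0.61)]
top 44.803278931408926 324.24835191482066 236.73997694587854 0.020721764047403182 [ 430.   75. 1334.]
tester [([171, 224, 70, 74], 0.79)]
knob [([363, 262, 44, 34], 0.75), ([195, 256, 24, 26], 0.73)]
red_index [([191, 252, 33, 37], 0.78)]
stand [([278, 266, 37, 39], 0.96), ([287, 277, 17, 17], 0.57)]
probe [([273, 226, 15, 18], 0.8), ([289, 274, 13, 19], 0.61)]
probe_tip []
cradle [([328, 157, 130, 80], 0.91), ([255, 194, 19, 17], 0.58)]
red_spot [([357, 174, 31, 32], 0.72), ([195, 254, 23, 27], 0.34)]
dropper 
[... 489 characters left out ...]
ck': 1.95, 'qpos': array([-1.21881009,  0.62842295,  0.03848725,  1.51738703, -0.02696394,
        0.99628338, -0.01999114]), 'qd': array([1.14586303e-03, 1.86597352e-05, 1.14093990e-03, 1.86332155e-03,
       7.19857039e-04, 1.15465470e-03, 1.33667467e-03]), 'tau': array([ 5.26957677e-06, -5.63262320e+01,  1.22562088e+00, -1.93778747e+01,
        1.08779842e-02,  1.61895085e-03,  3.62084123e-06]), 'eef_pos': array([263.71749749, 594.12485221, 250.00247212]), 'tool_rot': array([ 3.14157567e+00, -1.30269381e-05,  2.72382048e+00]), 'force': array([-0.05928143, -1.12286523,  0.65680912]), 'torque': array([-0.00373523, -0.00402734,  0.00934327]), 'gripper_force': 0.0, 'width': 85.43767825674284}
```

Run:
```python
import cv2
t=cv2.imread('pics/top0.png')[140:320,150:480]; cv2.imwrite('pics/t.png',cv2.resize(t,None,fx=2.4,fy=2.4,interpolation=2))
a=cv2.imread('pics/scene0.png')[130:430,140:500]; cv2.imwrite('pics/s.png',cv2.resize(a,None,fx=2,fy=2,interpolation=2))
```

```text
(no output)
```

View pics/t.png

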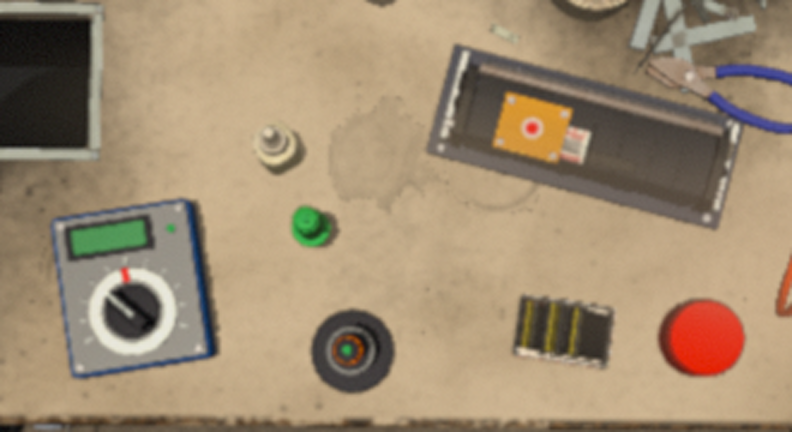

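View pics/s.png

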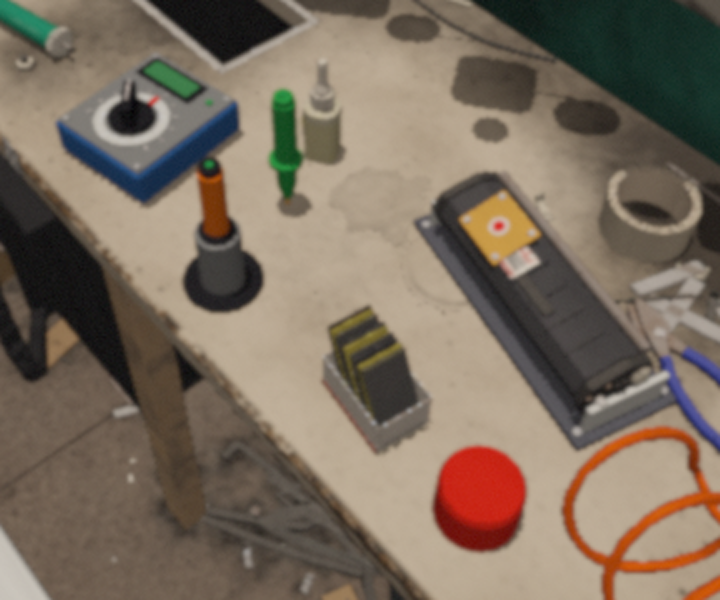

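The top view shows the tester at lower left: the knob is at crop (132,311), its white line points up-left, and the red index sits at (125,275). The orange pen is at (347,350) and the red spot at (532,128). The green look-alike and the dropper stand between the tester and the cradle. The scene view agrees.

Run:
```python
from h import *
T=optics.get_image('top');S=optics.get_image('scene');W=optics.get_image('wrist')
t=lambda u,v:(150+u/2.4,140+v/2.4); s=lambda u,v:(140+u/2,130+v/2)
def rep(n,a,b): 
    p=tri([ray(T,*t(*a)),ray(S,*s(*b))]); print(n,p.round(), 'res',(proj(T,p)-t(*a)).round(1),(proj(S,p)-s(*b)).round(1)); return p
rep('ring',(132,311),(131,117)); rep('pencap',(347,350),(209,163)); rep('spot',(532,128),(499,226)); rep('green',(309,220),(285,96)); rep('dropper',(268,132),(322,65)); rep('redcap',(705,338),(480,482)); 
rep('chip',(564,330),(367,362))
c=atz(T,*t(132,311),50); print('ring@50',c, 'idx',atz(T,*t(125,275),52),'line end',atz(T,*t(110,293),86), 'tester corners',[atz(T,*t(*q),50).round() for q in [(53,220),(188,200),(213,354),(77,376)]])
print('stand',atz(T,*t(352,350),0)); print('cradle',[atz(T,*t(*q),3).round() for q in [(459,45),(430,152),(717,226),(742,125)]])
V=np.array(W['view']);p,r=pose();print('cam axes in tool (rows x,y,z)',(V[:3,:3]@r.as_matrix()).round(3),'campos in tool',r.inv().apply(-V[:3,:3].T@V[:3,3]-p).round(1))
print(r.as_matrix().round(3))
```

```text
ring [471. 313.  57.] res [ 0.3 -0.5] [-0.6  0. ]
pencap [437. 114. 169.] res [ 0.3 -0.5] [-0.6  0.1]
spot [640. -49.  77.] res [ 0.3 -0.3] [-0.6  0. ]
green [546. 148. 157.] res [ 0.4 -0.6] [-0.8  0.1]
dropper [625. 187. 125.] res [ 0.2 -0.2] [-0.3  0. ]
redcap [ 451. -210.   54.] res [ 0.2 -0.2] [-0.4  0. ]
chip [454. -77.  67.] res [-0.7  0.9] [ 1.4 -0.1]
ring@50 [469.95690958 315.29151305  50.        ] idx [502.72218753 322.21157404  52.        ] line end [484.62561772 328.46663671  86.        ] tester corners [array([553., 390.,  50.]), array([573., 267.,  50.]), array([431., 241.,  50.]), array([410., 363.,  50.])]
stand [436.52859339 115.3764302    0.        ]
cradle [array([732.,  16.,   3.]), array([627.,  43.,   3.]), array([ 559., -233.,    3.]), array([ 657., -258.,    3.])]
cam axes in tool (rows x,y,z) [[-0.     1.     0.   ]
 [ 0.951  0.     0.309]
 [ 0.309  0.    -0.951]] campos in tool [  79.4    0.9 -123.6]
[[-0.914  0.406 -0.   ]
 [ 0.406  0.914  0.   ]
 [ 0.     0.    -1.   ]]
```

```bash
cat >> h.py <<'E'
def plan(p1,R1,n,p0=None,R0=None):
    if p0 is None: p0,R0=pose()
    w=(R0.inv()*R1).as_rotvec()/n; X=[]
    for i in range(n): X.append(((R0*R.from_rotvec(w*i)).inv().apply((np.array(p1)-p0)/n)/100).round(3).tolist())
    print('xyz',X,'\ntwist each',(w/np.pi).round(4).tolist(),'deg/row',np.degrees(np.linalg.norm(w)).round(1))
def down(yaw): return R.from_euler('xyz',[np.pi,0,np.radians(yaw)])
E
python3 -c "
from h import *
plan([470,314,210],down(222),10)"
```

```text
xyz [[-0.302, -0.172, 0.04], [-0.28, -0.206, 0.04], [-0.255, -0.237, 0.04], [-0.226, -0.264, 0.04], [-0.194, -0.289, 0.04], [-0.16, -0.309, 0.04], [-0.123, -0.325, 0.04], [-0.085, -0.337, 0.04], [-0.046, -0.345, 0.04], [-0.006, -0.348, 0.04]] 
twist each [0.0, 0.0, -0.0366] deg/row 6.6
```

```bash
python3 -m jog '{"claw":[1,1,1,1,1,1,1,1,1,1,1],"xyz":[[-0.302,-0.172,0.04],[-0.28,-0.206,0.04],[-0.255,-0.237,0.04],[-0.226,-0.264,0.04],[-0.194,-0.289,0.04],[-0.16,-0.309,0.04],[-0.123,-0.325,0.04],[-0.085,-0.337,0.04],[-0.046,-0.345,0.04],[-0.006,-0.348,0.04],[0,0,0]],"twist":[[0,0,-0.0366],[0,0,-0.0366],[0,0,-0.0366],[0,0,-0.0366],[0,0,-0.0366],[0,0,-0.0366],[0,0,-0.0366],[0,0,-0.0366],[0,0,-0.0366],[0,0,-0.0366],[0,0,0]]}'
python3 - <<'E'
from h import *
im=optics.get_image('wrist'); save(im,'w1.png')
np.save('w1.npy',im,allow_pickle=True); print(pose()[0], readout.read_state()['tool_rot'],readout.read_state()['qpos'])
print(proj(im,[470,314,86]))
E
```

```text
clock: 3.48
eef_pos: [472.1, 310.3, 209.6]
tool_rot: [-3.14, -0.001, -2.415]
force: [-0.7, 0.4, 0.4]
width: 85.2
gripper_force: 0.0
[470.74454485 312.56371256 209.84166431] [-3.14141135e+00 -3.33617298e-04 -2.41345983e+00] [-0.45013564  0.56714492 -0.28323468  1.79669848  0.20959762  0.80739933
  1.46198885]
[333.46940435 237.82835935]
```

View pics/w1.png

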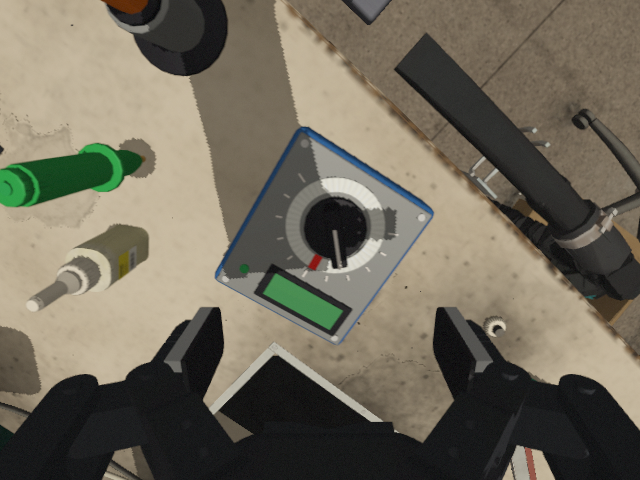

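The wrist view shows the tester at the centre, with the ring round (335,225). The white line runs down towards about (341,267), and the red index is at (317,262).

Run:
```python
import cv2
from h import *
im=np.load('w1.npy',allow_pickle=True).item()
c=im['color'][165:285,265:415]; cv2.imwrite('pics/w1c.png',cv2.resize(c[:,:,::-1],None,fx=5,fy=5,interpolation=2))
a=im['color'].astype(int); red=(a[...,0]>130)&(a[...,1]<80)&(a[...,2]<80); red[:165]=0;red[290:]=0;red[:,:265]=0;red[:,415:]=0
v,u=np.nonzero(red);print('red',u.mean(),v.mean(),len(u),atz(im,u.mean(),v.mean(),52))
```

```text
red 314.86021505376345 261.9032258064516 93 [503.39851493 323.99984259  52.        ]
```

View pics/w1c.png

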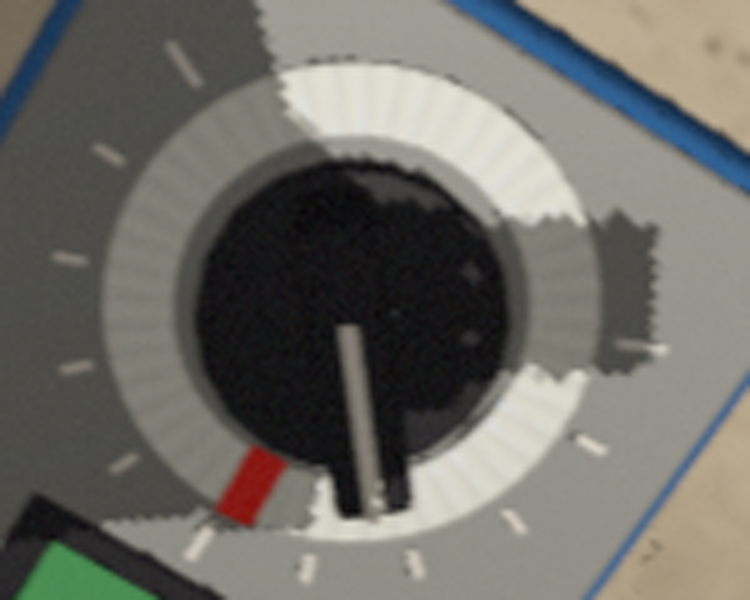

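Run:
```python
from h import *
im=np.load('w1.npy',allow_pickle=True).item()
g=lambda u,v:(265+u/5-.4,165+v/5-.4)
C=atz(im,*g(352,302),51);I=atz(im,*g(252,485),52);A=atz(im,*g(347,328),86);B=atz(im,*g(372,515),86)
an=lambda d:np.degrees(np.arctan2(d[1],d[0]))
print('C',C,'A',A,'B',B,'I',I,np.linalg.norm((I-C)[:2]));print('idx',an(I-C),'line',an(B-A),'lineC',an(B-C))
# tester edges
w=lambda u,v:atz(im,u,v,50)
print('axis', [an(w(*b)-w(*a)) for a,b in [((433,212),(338,342)),((303,128),(217,277))]])
plan([C[0],C[1],83],down(180+an(B-A)),6)
```

```text
C [469.2732473  315.55533337  51.        ] A [465.57466837 310.53489201  86.        ] B [484.19964426 332.09775105  86.        ] I [503.12103055 323.91069482  52.        ] 34.86379921728266
idx 13.866310515750591 line 49.18110119239932 lineC 47.93973269493916
axis [np.float64(9.651168043305221), np.float64(9.624210250365174)]
xyz [[-0.002, 0.005, 0.211], [-0.002, 0.005, 0.211], [-0.002, 0.005, 0.211], [-0.002, 0.005, 0.211], [-0.002, 0.005, 0.211], [-0.002, 0.005, 0.211]] 
twist each [-0.0, -0.0, -0.0069] deg/row 1.2
```

```bash
python3 -m jog '{"claw":[1,1,1,1,1,1,0,0,0,0,0,0],"xyz":[[-0.001,0.005,0.211],[-0.001,0.005,0.211],[-0.001,0.005,0.211],[-0.001,0.005,0.211],[-0.001,0.005,0.211],[-0.001,0.005,0.218],[0,0,0],[0,0,0],[0,0,0],[0,0,0],[0,0,0],[0,0,0]],"twist":[[0,0,-0.007],[0,0,-0.007],[0,0,-0.007],[0,0,-0.007],[0,0,-0.007],[0,0,-0.007],[0,0,0],[0,0,0],[0,0,0],[0,0,0],[0,0,0],[0,0,0]]}'
python3 -c "
from h import *
s=readout.read_state();print(s)"
```

```text
clock: 5.03
eef_pos: [470.4, 315.3, 83.8]
tool_rot: [-3.139, 0.002, -2.28]
force: [2.6, -3.7, 7.0]
width: 10.5
gripper_force: 61.0
{'clock': 5.025, 'qpos': array([-0.48608135,  0.75166529, -0.24249794,  1.88377573,  0.32844937,
        0.54263912,  1.48443917]), 'qd': array([ 0.00161356, -0.00116105, -0.00074541,  0.00136594, -0.00046686,
        0.00088872, -0.00012714]), 'tau': array([-3.00152533e+00, -5.02520084e+01, -5.58113560e+00, -9.81090814e+00,
       -8.88401214e-01, -3.84763945e-01, -2.90436490e-02]), 'eef_pos': array([470.3553255 , 315.29071834,  83.84552603]), 'tool_rot': array([-3.13856114e+00,  1.69287382e-03, -2.27950756e+00]), 'force': array([ 2.58616947, -3.67024828,  6.96180525]), 'torque': array([-0.81257768, -0.76508289,  0.03190773]), 'gripper_force': 60.96129655838013, 'width': 10.546810924330247}
```

```bash
python3 -m jog '{"claw":[0,0,0,0,0,0,0,0,0,0],"xyz":[[0,0,0],[0,0,0],[0,0,0],[0,0,0],[0,0,0],[0,0,0],[0,0,0],[0,0,0],[0,0,0],[0,0,0]],"twist":[[0,0,0.025],[0,0,0.025],[0,0,0.025],[0,0,0.025],[0,0,0.025],[0,0,0.025],[0,0,0.025],[0,0,0.022],[0,0,0],[0,0,0]]}'
```

```text
clock: 6.28
eef_pos: [470.4, 315.4, 83.8]
tool_rot: [-3.141, 0.003, -2.899]
force: [2.7, -4.2, 6.0]
width: 10.7
gripper_force: 61.1
```

```bash
python3 -m jog '{"claw":[1,1,1,1,1,1,1,1,1,1,1],"xyz":[[0,0,0],[0,0,0],[0,0,0],[0,0,-0.1],[0,0,-0.2],[0,0,-0.3],[0,0,-0.3],[0,0,-0.2],[0,0,-0.1],[0,0,0],[0,0,0]],"twist":[[0,0,0],[0,0,0],[0,0,0],[0,0,0],[0,0,0],[0,0,0],[0,0,0],[0,0,0],[0,0,0],[0,0,0],[0,0,0]]}'
python3 - <<'E'
from h import *
im=optics.get_image('wrist'); save(im,'w2.png'); np.save('w2.npy',im,allow_pickle=True)
u,v=proj(im,[470,315,70]).astype(int);u0,v0=u-75,v-60;print(u0,v0)
c=im['color'][v0:v0+120,u0:u0+150]; cv2.imwrite('pics/w2c.png',cv2.resize(c[:,:,::-1],None,fx=5,fy=5,interpolation=2))
E
```

```text
clock: 7.65
eef_pos: [467.6, 316.2, 201.9]
tool_rot: [-3.141, -0.001, -2.896]
force: [-0.3, 0.4, 0.2]
width: 85.5
gripper_force: 0.0
249 176
```

View pics/w2c.png

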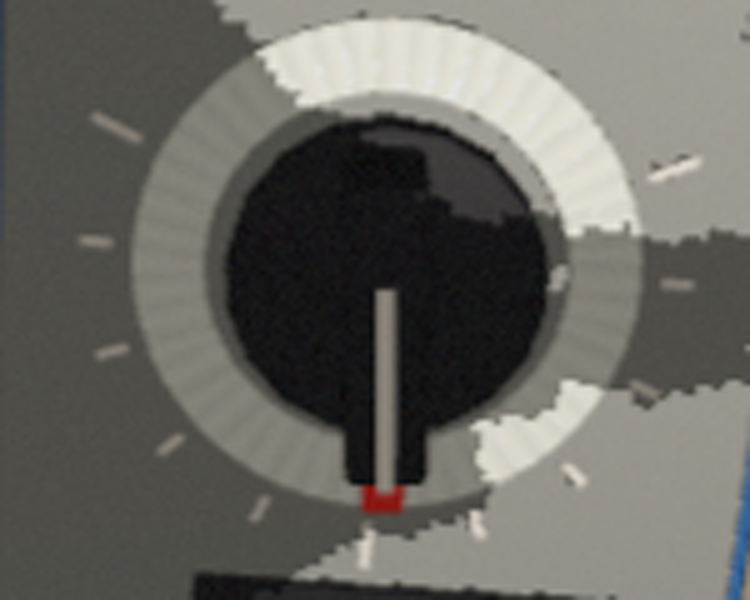

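The line now ends over the red mark at crop (386,490). The mark is at (382,499), so the remaining error is about 1°. I'll work that out precisely.

Run:
```python
from h import *
im=np.load('w2.npy',allow_pickle=True).item()
g=lambda u,v:(249+u/5-.4,176+v/5-.4); an=lambda d:np.degrees(np.arctan2(d[1],d[0]))
C=atz(im,*g(387,260),51);I=atz(im,*g(382.5,500),52);A=atz(im,*g(386,292),86);B=atz(im,*g(386,490),86)
print(C,I,np.linalg.norm(I-C),'idx',an(I-C),'line',an(B-A),an(B-C))
T=optics.get_image('top');S=optics.get_image('scene');save(T,'t3.png');save(S,'s3.png')
p=[437,114,163];print(proj(im,p))
plan([437,114,260],down(194),7)
```

```text
[468.7796804  315.58550874  51.        ] [507.81013139 324.52681906  52.        ] 40.054002725714994 idx 12.902990046722042 line 13.924424900383645 14.095110516613074
[-86.613447   129.05660793]
xyz [[0.113, -0.27, -0.083], [0.113, -0.27, -0.083], [0.113, -0.27, -0.083], [0.113, -0.27, -0.083], [0.113, -0.27, -0.083], [0.113, -0.27, -0.083], [0.113, -0.27, -0.083]] 
twist each [-0.0, -0.0001, 0.0] deg/row 0.0
```

```bash
python3 -m jog '{"claw":[1,1,1,1,1,1,1],"xyz":[[0.1,-0.22,-0.11],[0.1,-0.22,-0.11],[0.1,-0.22,-0.11],[0.1,-0.22,-0.11],[0.1,-0.22,-0.11],[0.1,-0.22,-0.11],[0,0,0]],"twist":[[0,0,0],[0,0,0],[0,0,0],[0,0,0],[0,0,0],[0,0,0],[0,0,0]]}'
python3 -c "
from h import *
im=optics.get_image('wrist'); save(im,'w3.png'); np.save('w3.npy',im,allow_pickle=True); print(proj(im,[437,114,163]))
print([b for b in optics.boxes_of('wrist','probe')])
plan([437,114,283],down(194),4)"
```

```text
clock: 8.68
eef_pos: [442.1, 170.9, 270.1]
tool_rot: [-3.141, 0.002, -2.901]
force: [0.1, -0.0, 0.9]
width: 85.3
gripper_force: 0.0
[243.47645569 217.08478668]
[{'rect': [261.0, 279.8, 45.9, 92.6], 'score': 0.87}, {'rect': [233.9, 172.8, 54.3, 61.7], 'score': 0.7}]
xyz [[0.048, -0.141, -0.034], [0.048, -0.141, -0.034], [0.048, -0.141, -0.034], [0.048, -0.141, -0.034]] 
twist each [0.0, 0.0001, -0.0] deg/row 0.0
```

```bash
python3 -m jog '{"claw":[1,1,1,1,1,1],"xyz":[[0.048,-0.141,-0.034],[0.048,-0.141,-0.034],[0.048,-0.141,-0.034],[0.048,-0.141,-0.034],[0,0,0],[0,0,0]],"twist":[[0,0,0],[0,0,0],[0,0,0],[0,0,0],[0,0,0],[0,0,0]]}'
python3 -c "
from h import *
im=optics.get_image('wrist'); save(im,'w4.png'); np.save('w4.npy',im,allow_pickle=True); print(proj(im,[437,114,163]))
a=np.load('w3.npy',allow_pickle=True).item()
u,v=proj(im,[437,114,163]).astype(int)
c1=a['color'][140:260,180:330];c2=im['color'][v-60:v+60,u-75:u+75];print(u-75,v-60)
cv2.imwrite('pics/pen.png',cv2.resize(np.vstack([c1,c2])[:,:,::-1],None,fx=2.5*1,fy=2.5,interpolation=2))"
```

```text
clock: 9.52
eef_pos: [437.1, 114.9, 282.3]
tool_rot: [3.141, 0.0, -2.896]
force: [0.2, 0.2, -0.1]
width: 85.5
gripper_force: 0.0
[325.62406185 238.25298008]
250 178
```

View pics/pen.png

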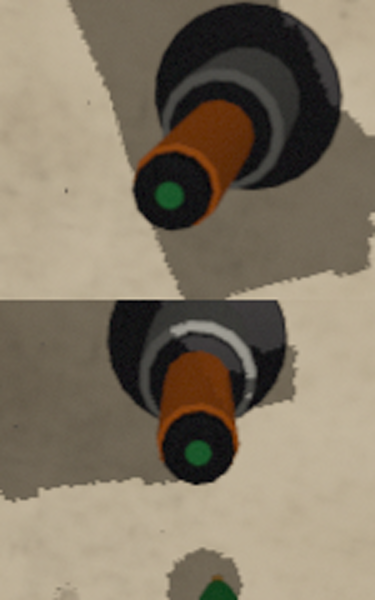

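The pen cap's green dot is at about (248,218) in the first wrist view and (329,239) in the second. The pen stands in the stand with its collar on the rim.

```bash
python3 -c "
from h import *
a=np.load('w3.npy',allow_pickle=True).item();b=np.load('w4.npy',allow_pickle=True).item()
p=tri([ray(a,247.8,217.8),ray(b,329,239)]);print(p,proj(a,p),proj(b,p))
# foot in view 1: circle crop x156-340,y2-188
print('foot1',atz(a,180+248/2.5,140+95/2.5,5),'foot2',atz(b,250+197/2.5,178+44/2.5,5))
plan([p[0],p[1],124],down(194),8)"
```

```text
[437.42336577 116.5440383  161.27440425] [247.77117176 217.9151981 ] [329.02744708 238.89237597]
foot1 [435.20486902 116.77361631   5.        ] foot2 [437.95612661 116.88755563   5.        ]
xyz [[-0.001, 0.002, 0.198], [-0.001, 0.002, 0.198], [-0.001, 0.002, 0.198], [-0.001, 0.002, 0.198], [-0.001, 0.002, 0.198], [-0.001, 0.002, 0.198], [-0.001, 0.002, 0.198], [-0.001, 0.002, 0.198]] 
twist each [0.0, 0.0, 0.0001] deg/row 0.0
```

```bash
python3 -m jog '{"claw":[1,1,1,1,1,1,0,0,0,0,0,0],"xyz":[[0,0.003,0.264],[0,0.003,0.264],[0,0.003,0.264],[0,0.003,0.264],[0,0.003,0.264],[0,0.001,0.264],[0,0,0],[0,0,0],[0,0,0],[0,0,0],[0,0,0],[0,0,0]],"twist":[[0,0,0],[0,0,0],[0,0,0],[0,0,0],[0,0,0],[0,0,0],[0,0,0],[0,0,0],[0,0,0],[0,0,0],[0,0,0],[0,0,0]]}'
```

```text
clock: 11.08
eef_pos: [437.3, 116.3, 124.9]
tool_rot: [3.141, 0.002, -2.897]
force: [-0.1, -0.8, 6.6]
width: 22.8
gripper_force: 58.4
```

```bash
python3 -m jog '{"claw":[0,0,0,0,0,0,0],"xyz":[[0,0,-0.05],[0,0,-0.15],[0,0,-0.3],[0,0,-0.35],[0,0,-0.3],[0,0,-0.05],[0,0,0]],"twist":[[0,0,0],[0,0,0],[0,0,0],[0,0,0],[0,0,0],[0,0,0],[0,0,0]]}'
cat >> h.py <<'E'
def tilt(cy=-14,a=20):
    c=np.radians(cy);a=np.radians(a);xc=np.array([np.cos(c),np.sin(c),0]);Z=np.array([0,0,1.])
    n=np.cos(a)*Z-np.sin(a)*xc; x=-xc*np.cos(a)-Z*np.sin(a); return n,R.from_matrix(np.c_[x,np.cross(-n,x),-n])
E
python3 -c "
from h import *
n,Q=tilt();print(readout.read_state()['force'],n)
plan(np.array([640,-49,76])+n*165,Q,11)"
```

```text
clock: 11.95
eef_pos: [436.3, 115.9, 243.7]
tool_rot: [-3.142, -0.0, -2.897]
force: [-0.4, -0.3, -0.6]
width: 22.5
gripper_force: 58.7
[-0.39621862 -0.29715302 -0.59403858] [-0.33186068  0.08274216  0.93969262]
xyz [[-0.098, -0.166, 0.011], [-0.105, -0.162, 0.016], [-0.111, -0.157, 0.02], [-0.117, -0.152, 0.025], [-0.123, -0.146, 0.03], [-0.128, -0.14, 0.035], [-0.133, -0.134, 0.04], [-0.138, -0.128, 0.046], [-0.142, -0.121, 0.051], [-0.145, -0.115, 0.056], [-0.148, -0.108, 0.062]] 
twist each [0.0025, -0.0099, 0.014] deg/row 3.1
```

```bash
python3 -m jog '{"claw":[0,0,0,0,0,0,0,0,0,0,0,0],"xyz":[[-0.098,-0.166,0.011],[-0.105,-0.162,0.016],[-0.111,-0.157,0.02],[-0.117,-0.152,0.025],[-0.123,-0.146,0.03],[-0.128,-0.14,0.035],[-0.133,-0.134,0.04],[-0.138,-0.128,0.046],[-0.142,-0.121,0.051],[-0.145,-0.115,0.056],[-0.148,-0.108,0.062],[0,0,0]],"twist":[[0.0025,-0.0099,0.014],[0.0025,-0.0099,0.014],[0.0025,-0.0099,0.014],[0.0025,-0.0099,0.014],[0.0025,-0.0099,0.014],[0.0025,-0.0099,0.014],[0.0025,-0.0099,0.014],[0.0025,-0.0099,0.014],[0.0025,-0.0099,0.014],[0.0025,-0.0099,0.014],[0.0025,-0.0099,0.014],[0,0,0]]}'
python3 -c "
from h import *
n,Q=tilt();p,r=pose();print(p,np.degrees((r.inv()*Q).as_rotvec()),readout.read_state()['qpos'])
im=optics.get_image('wrist'); save(im,'w5.png'); np.save('w5.npy',im,allow_pickle=True); print(proj(im,[640,-49,76]),proj(im,p-n*114))"
```

```text
clock: 13.45
eef_pos: [585.9, -36.3, 231.1]
tool_rot: [-3.14, 0.35, 2.896]
force: [-0.6, 0.2, -1.0]
width: 22.5
gripper_force: 58.8
[585.89402869 -36.33607739 231.06979685] [-0.12077213  0.02815874 -0.05410075] [-0.14481365  0.44407738  0.14376026  2.03540786  0.09816395  0.33058374
  1.21235185]
[328.3631674  220.89393259] [327.07760014 241.68876539]
```

View pics/w5.png

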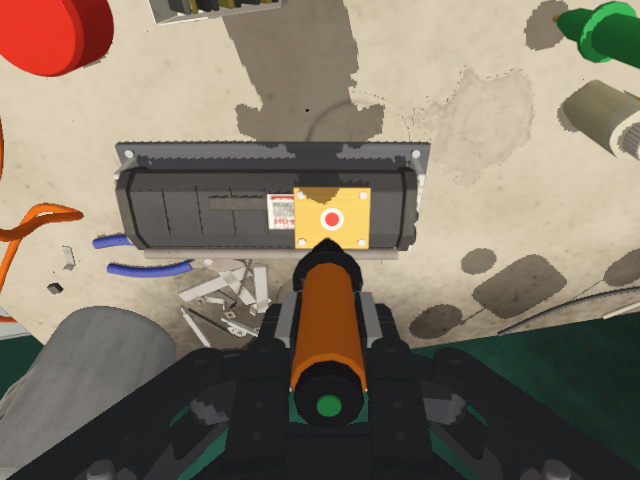

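The spot is at (332,218.5), against a prediction of (328,221). The pen nose is at about (328,240), and the plate edges are square to the image, so the yaw is right. Next I'll correct sideways, come closer and take a second view.

```bash
python3 -m jog '{"claw":[0,0,0,0,0,0],"xyz":[[0,0.01,0.08],[0,0.01,0.1],[0,0.01,0.1],[0,0,0.02],[0,0,0],[0,0,0]],"twist":[[0,0,0],[0,0,0],[0,0,0],[0,0,0],[0,0,0],[0,0,0]]}'
python3 - <<'E'
from h import *
n,Q=tilt();p,r=pose();print(p,np.degrees((r.inv()*Q).as_rotvec()),readout.read_state()['qpos'][5])
b=optics.get_image('wrist'); save(b,'w6.png'); np.save('w6.npy',b,allow_pickle=True)
a=np.load('w5.npy',allow_pickle=True).item()
T=optics.get_image('top');S=optics.get_image('scene');save(S,'s6.png')
def spot(im,g):
    c=im['color'].astype(int);m=(c[...,0]>150)&(c[...,1]<90)&(c[...,2]<90);k=np.zeros_like(m);u,v=np.array(g).astype(int);k[v-14:v+15,u-14:u+15]=1
    v,u=np.nonzero(m&k);return u.mean(),v.mean(),len(u)
s5=spot(a,(332,218));s6=spot(b,proj(b,[640,-49,76]));sT=spot(T,(371.7,193.3));sS=spot(S,(389.5,243))
print(s5,s6,sT,sS)
rs=[ray(i,*s[:2]) for i,s in [(a,s5),(b,s6),(T,sT),(S,sS)]]
print('wrist',tri(rs[:2]),'top+scene',tri(rs[2:]),'all',tri(rs),'w+top',tri(rs[:3]))
u,v=np.array(proj(b,p-r.as_matrix()[:,2]*-114)).astype(int);print(u,v)
w=cv2.resize(b['color'][v-50:v+50,u-65:u+65,::-1],None,fx=5.4,fy=5.4,interpolation=2)[:540,:700];cv2.imwrite('pics/w6c.png',w)
E
```

```text
clock: 14.25
eef_pos: [596.3, -34.8, 203.5]
tool_rot: [-3.141, 0.35, 2.898]
force: [0.6, -0.4, -0.9]
width: 22.7
gripper_force: 58.8
[596.32033953 -34.84415571 203.4716163 ] [-0.04130454  0.03612271  0.03500135] 0.27156077618049373
(np.float64(nan), np.float64(nan), 0) (np.float64(324.0), np.float64(225.66666666666666), 6) (np.float64(371.0), np.float64(192.0), 3) (np.float64(388.85714285714283), np.float64(242.71428571428572), 7)
wrist [nan nan nan] top+scene [642.50776721 -46.77382885  73.96099003] all [nan nan nan] w+top [nan nan nan]
326 241<stdin>:8: RuntimeWarning: Mean of empty slice.
  ret = ret.dtype.type(ret / rcount)
```

View pics/w6c.png

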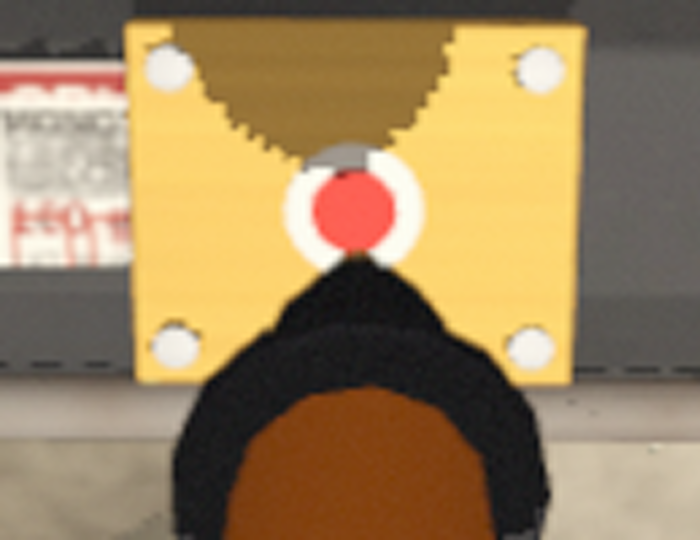

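Run:
```python
from h import *
n,Q=tilt();p,r=pose()
a=np.load('w5.npy',allow_pickle=True).item();b=np.load('w6.npy',allow_pickle=True).item()
T=cv2.imread('pics/t3.png')[...,::-1];S=cv2.imread('pics/s6.png')[...,::-1]
iT=optics.get_image('top');iS=optics.get_image('scene');iT['color']=T;iS['color']=S
def spot(im,g,q=14):
    c=im['color'].astype(int);m=(c[...,0]-c[...,1]>95)&(c[...,0]-c[...,2]>95);k=np.zeros_like(m);u,v=np.array(g).astype(int);k[v-q:v+q+1,u-q:u+q+1]=1
    v,u=np.nonzero(m&k);return u.mean(),v.mean(),len(u)
L=[(a,spot(a,(332,216),11)),(b,spot(b,(326.6,230),9)),(iT,spot(iT,(371.7,193.3),6)),(iS,spot(iS,(389.5,243),6))]
print([np.round(s,1).tolist() for _,s in L]); rs=[ray(i,*s[:2]) for i,s in L]
P=tri(rs);print('wrist',tri(rs[:2]),'t+s',tri(rs[2:]),'all',P,[ (proj(i,P)-s[:2]).round(1) for i,s in L])
print('wrist @z',[atz(b,*L[1][1][:2],z).round(1).tolist() for z in (72,74,76)],atz(a,*L[0][1][:2],74))
print('tool-frame spot',r.inv().apply(P-p))
# cap: green dot in w5/w6 at tool z -38
for im in (a,b):
    c=im['color'].astype(int);m=(c[...,1]-c[...,0]>40)&(c[...,1]-c[...,2]>20);m[:380]=0;m[:,:305]=0;m[:,350:]=0;m[425:]=0
    v,u=np.nonzero(m);V=np.array(im['view']);o,d=ray(im,u.mean(),v.mean())
    # camera fixed in tool
    ct=np.array([79.4,.9,-123.6]);dt=r.apply(d,inverse=True);print('cap in tool',u.mean(),v.mean(),[(ct+dt*((z-ct[2])/dt[2])).round(1).tolist() for z in (-35,-38,-41)])
# plate corner screws in w6 (crop)
g=[(169,68),(541,70),(531,347),(176,347)];ps=[]
for u,v in g:
    o,d=ray(b,261+u/5.4,191+v/5.4);ps.append(o+d*((P-o)@n)/(d@n))
ps=np.array(ps);e=lambda x:(x/np.linalg.norm(x)).round(3);x=ps[0]-ps[3]+ps[1]-ps[2];y=ps[1]-ps[0]+ps[2]-ps[3]
print([round(np.linalg.norm(ps[i]-ps[(i+1)%4]),1) for i in range(4)],'yaw y-edge',np.degrees(np.arctan2(y[1],y[0])),e(y),e(x),'ctr',ps.mean(0))
```

```text
[[331.6, 219.0, 141.0], [326.0, 229.8, 176.0], [371.2, 192.8, 19.0], [388.9, 242.6, 17.0]]
wrist [636.04267903 -45.39030009  80.0137721 ] t+s [640.72706818 -47.32059587  76.08787684] all [640.92212246 -46.77976163  74.07232937] [array([-0.3,  0.9]), array([-0.1,  0.7]), array([-0.2, -0.1]), array([-0.6,  0.5])]
wrist @z [[641.8, -46.9, 72.0], [640.3, -46.6, 74.0], [638.9, -46.2, 76.0]] [640.1674661  -46.31904586  74.        ]
tool-frame spot [  1.04883403  -0.7344896  137.47230914]
cap in tool 328.5131264916468 405.4128878281623 [[-1.9, 0.8, -35.0], [0.8, 0.8, -38.0], [3.6, 0.8, -41.0]]
cap in tool 328.50717703349284 405.39234449760767 [[-1.9, 1.0, -35.0], [0.8, 1.0, -38.0], [3.6, 1.0, -41.0]]
[np.float64(49.8), np.float64(39.6), np.float64(49.7), np.float64(39.9)] yaw y-edge 75.89503912872246 [0.244 0.97  0.001] [-0.91   0.233 -0.342] ctr [640.74557405 -46.22873912  73.96146091]
```

```bash
python3 -m jog '{"claw":[0,0,0,0,0,0],"xyz":[[0.002,-0.005,0.06],[0.003,-0.005,0.06],[0,0,0.06],[0,0,0],[0,0,0],[0,0,0]],"twist":[[0,0,0],[0,0,0],[0,0,0],[0,0,0],[0,0,0],[0,0,0]]}'
cat > st.py <<'E'
from h import *
n,Q=tilt();p,r=pose();s=readout.read_state();n=-r.as_matrix()[:,2]
print('spot in tool',r.inv().apply(np.array([640.8,-46.6,74])-p).round(1),'ang err',np.degrees((r.inv()*Q).as_rotvec()).round(2),'q',s['qpos'].round(3),'F along',round(s['force']@n,2),s['force'].round(2),s['torque'].round(3))
E
python3 st.py
```

```text
clock: 15.25
eef_pos: [601.6, -37.2, 186.3]
tool_rot: [-3.141, 0.35, 2.898]
force: [-0.3, 0.9, -1.0]
width: 22.6
gripper_force: 58.8
spot in tool [  0.6   0.4 119.3] ang err [-0.04  0.03  0.04] q [-0.123  0.535  0.123  2.039  0.129  0.236  1.179] F along -0.7 [-0.34  0.91 -0.95] [ 0.11   0.374 -0.009]
```

```bash
python3 -m jog '{"claw":[0,0,0,0,0],"xyz":[[0,0,0.02],[0,0,0.02],[0,0,0],[0,0,0],[0,0,0]],"twist":[[0,0,0],[0,0,0],[0,0,0],[0,0,0],[0,0,0]]}'
python3 st.py
```

```text
clock: 15.88
eef_pos: [602.9, -37.5, 182.5]
tool_rot: [-3.141, 0.35, 2.898]
force: [0.5, 0.3, -1.3]
width: 22.7
gripper_force: 58.8
spot in tool [  0.5   0.4 115.3] ang err [-0.05  0.03  0.04] q [-0.09   0.541  0.076  2.037  0.239  0.234  1.072] F along -1.39 [ 0.5   0.35 -1.33] [0.108 0.387 0.017]
```

```bash
for i in 1; do python3 -m jog '{"claw":[0,0,0,0],"xyz":[[0,0,0.015],[0,0,0],[0,0,0],[0,0,0]],"twist":[[0,0,0],[0,0,0],[0,0,0],[0,0,0]]}'; python3 st.py; done; python3 -m jog '{"claw":[0,0,0,0],"xyz":[[0,0,0.015],[0,0,0],[0,0,0],[0,0,0]],"twist":[[0,0,0],[0,0,0],[0,0,0],[0,0,0]]}'; python3 st.py
```

```text
clock: 16.38
eef_pos: [603.4, -37.6, 181.1]
tool_rot: [-3.141, 0.349, 2.898]
force: [-1.1, 0.6, -0.8]
width: 22.9
gripper_force: 58.8
spot in tool [  0.5   0.4 113.8] ang err [-0.05  0.02  0.04] q [-0.078  0.543  0.059  2.037  0.279  0.234  1.034] F along -0.37 [-1.1   0.6  -0.84] [ 0.073  0.452 -0.021]
clock: 16.88
eef_pos: [603.9, -37.7, 179.6]
tool_rot: [-3.141, 0.349, 2.898]
force: [-0.4, -0.3, -0.4]
width: 22.7
gripper_force: 58.8
spot in tool [  0.5   0.4 112.2] ang err [-0.04  0.02  0.04] q [-0.067  0.546  0.044  2.037  0.315  0.234  0.999] F along -0.25 [-0.39 -0.26 -0.39] [0.179 0.367 0.04 ]
```

```bash
cat > fa.py <<'E'
from h import *
F=[]
for _ in range(8): optics.get_image('wrist'); s=readout.read_state();F.append(s['force'])
p,r=pose();n=-r.as_matrix()[:,2];f=np.array(F)@n;print('F',f.mean().round(2),'+-',(f.std()/8**.5).round(2),'spot',r.inv().apply(np.array([640.8,-46.6,74])-p).round(1),s['clock'])
E
python3 fa.py
python3 -m jog '{"claw":[0,0,0],"xyz":[[0,0,0.02],[0,0,0],[0,0,0]],"twist":[[0,0,0],[0,0,0],[0,0,0]]}'>/dev/null; python3 fa.py
python3 -m jog '{"claw":[0,0,0],"xyz":[[0,0,0.02],[0,0,0],[0,0,0]],"twist":[[0,0,0],[0,0,0],[0,0,0]]}'; python3 fa.py
```

```text
F -0.42 +- 0.18 spot [  0.5   0.4 112.2] 17.275
F 0.8 +- 0.08 spot [  0.5   0.4 110.2] 18.05
clock: 18.42
eef_pos: [605.2, -38.1, 175.9]
tool_rot: [-3.141, 0.349, 2.898]
force: [-0.9, 0.6, 0.9]
width: 22.6
gripper_force: 58.9
F 1.5 +- 0.14 spot [  0.5   0.4 108.3] 18.825
```

```bash
python3 -m jog '{"claw":[0,0,0],"xyz":[[0,0,0.017],[0,0,0],[0,0,0]],"twist":[[0,0,0],[0,0,0],[0,0,0]]}'; python3 fa.py
python3 - <<'E'
from h import *
b=optics.get_image('wrist');S=optics.get_image('scene');T=optics.get_image('top')
p,r=pose();q=[640.8,-46.6,74];out=[]
for im,h,w in ((b,50,65),(S,25,32),(T,25,32)):
    u,v=proj(im,q).astype(int);c=im['color'][v-h:v+h,u-w:u+w,::-1];out.append(cv2.resize(c,(390,300),interpolation=2));print(u,v)
t=T['color'][140:320,150:480,::-1];out.append(cv2.resize(t,(390,300),interpolation=2))
cv2.imwrite('pics/chk.png',np.vstack([np.hstack(out[:2]),np.hstack(out[2:])]))
E
```

```text
clock: 19.2
eef_pos: [605.8, -38.2, 174.2]
tool_rot: [-3.141, 0.349, 2.898]
force: [-0.0, -0.3, 2.5]
width: 22.5
gripper_force: 58.9
F 1.78 +- 0.18 spot [  0.5   0.4 106.5] 19.6
327 244
388 243
370 192
```

View pics/chk.png

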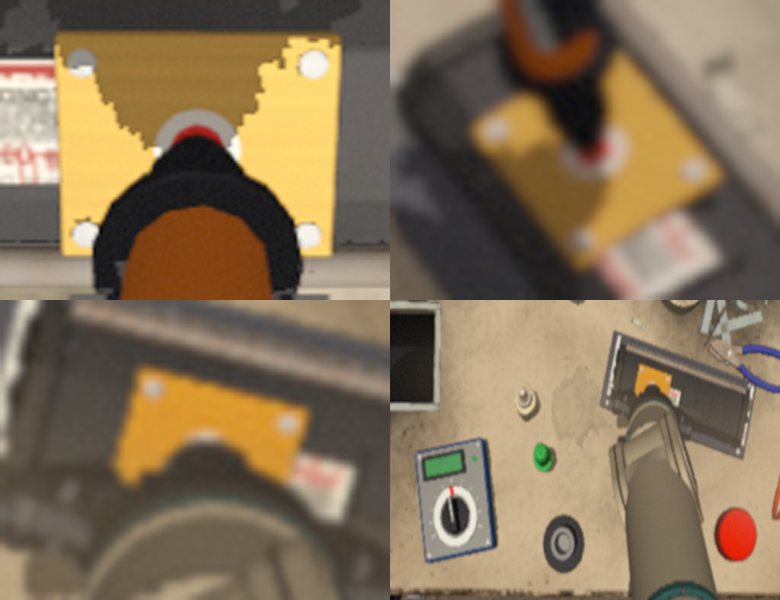

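The wrist and scene views show the nose centred on the ring at the red spot, and the last top view shows the dial aligned and the bystanders in place. The force along the pen is about 2.5 N net, which puts the pin roughly half way in.

```bash
python3 -c "
from h import *
print(order.finish_job())"
```

```text
the job is handed in; nothing more can be done
None
```

I handed the job in at about 20 s, still holding the orange pen square on the red spot with its pin about 5 mm in (estimated from force); the knob line is within about 1° of the red mark, and the dropper, chip box and red cap were not touched.

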